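# Lock the bayonet guard onto the bench lamp

### The job

Fit the wire-cage lamp guard onto the small upright bench lamp: lower it over the lamp so that the two lamp pins run up its two open slots, twist it clockwise (seen from above) until it drops into its locking notches and sits down flush on the lamp's collar, then let go. The pins are not square to the lamp base, so feel for them and never force the guard: push and twist gently, with 10 N or so, stop and yield where it resists, and never let guard and lamp press on each other with more than 60 N. Leave the other things on the mat where they are.

Things in the scene. Friction and masses are not known exactly. Their poses are not given: they have to be found in the camera images.
- guard: Lamp guard, about 0.2 kg, 104 mm tall, standing upright. Origin: centre of its underside, z up. Aluminium skirt (tube, inner radius 21.5, outer 27.5 mm, 0 to 32 mm high) with two opposite J-shaped slots through its wall; above it a cage of four rods, a top disc (radius 27.5, 62 to 68 mm) and a black grip bar. The same after half a turn about z.
- guard_grip (a point): Middle of the guard's upright black grip bar, 90 mm above its underside. The bar is 46 mm long (along x), 12 mm thick (along y) and reaches from 68 to 104 mm: pinch it across y from above.
- guard_entry (a point): Mouth of one entry slot, at the lower edge of the skirt on its +x side, below the end of the grip bar; the other is opposite, at -x. 10 mm wide, open below, no lead-in; it rises to a closed top 17 mm above the underside. From there a level track (8 to 17 mm high) runs counter-clockwise seen from above, to the notch.
- guard_notch (a point): Locking notch at the end of that track, 60 degrees counter-clockwise from the entry (centre to centre), here at 20 mm height; the other is opposite. 10 mm wide, it goes up 7 mm from the track's ceiling, from 17 to 24 mm; its far wall ends the track. So the guard is twisted clockwise, about 60 degrees, to bring the notches over the pins.
- stand: Bench lamp, fixed to the bench. Origin: centre of its underside, z up. Base 130 (x) by 100 (y) by 30 mm high, a small black switch near its -x edge; on it a dark collar, radius 30 mm, from 30 to 65 mm; then the aluminium lamp tube, radius 20 mm, to 100 mm, and a tapered glass lens to 118 mm.
- pin_height (a point): On the lamp's axis, at the height of its two steel pins (85 mm). Pins: round, 6 mm thick, on opposite sides, out to 27 mm from the axis. They point roughly along the base's x and -x, but the tube was clamped by hand: they may be off by up to 23 degrees (0.4 rad) either way, which is not measured: find it by feel or eye. The tube does not turn.
- collar_top (a point): Centre of the collar's top, 65 mm above the lamp's origin. Guard underside above the lamp's origin: 88 mm when it stands on the pins outside the slots, 71 mm when the pins touch the top of the entry slots or the track, 65 mm (on the collar) when locked: it drops 6 mm at the notch.
- driver: Screwdriver, 170 mm long, lying along its x; bystander.
- flux: Small white bottle, radius 18, 85 mm tall; bystander.
- spare_ring: Plain aluminium ring, radius 27.5, 22 mm high, no slots; bystander.
- solder_reel: Grey reel standing on its flange, radius 28, 42 mm tall; bystander.
- board: Green circuit board, 100 by 140 mm, flat; bystander.
Not all that is in view belongs to the job. Leave any purple look-alike of the stand alone.

How it is judged (in metres and radians):
On the way:
1. the guard is over the lamp with the pins up in its entry slots (z of guard in the frame of stand below 0.077 m and horizontal distance between guard and stand below 0.006 m), for 0.1 s.
At the end, for the whole second after the job is handed in: The guard is locked on the lamp: its underside 65 mm above the lamp's origin (62 to 67.5 mm, reached only with the pins in the notches), within 5 mm of the lamp's axis, upright within 0.06 rad and at rest (z of guard in the frame of stand between 0.062 and 0.0675 m and horizontal distance between guard and stand below 0.005 m and angle between guard's own z axis and vertical below 0.06 rad and linear speed of guard below 0.01 m/s); the robot touches nothing.
It fails at once if guard and lamp pressed on each other harder than 60 N (contact force between guard and stand above 60 N).
It fails at once if a bystander moved more than 30 mm (distance of any of driver, flux, spare_ring, solder_reel, board from where it was at the start of the episode above 0.03 m).
It also fails if it takes over 72 s, if anything falls off the work surface, if the arm or the gripper's body presses on something with over 40 N, if the wrist force passes 120 N, or if a joint passes its speed limit or range.

### The arm

A 6-joint arm with a two-finger parallel gripper is mounted at the origin on the work surface. World frame = base frame: x ahead of the robot, y to its left, z up, the work surface at z = 0. Lengths are in mm, angles in rad, forces in N, time in s.
With the tool pointing down it reaches from about 350 to 775 mm from the base axis. Payload 7.3 kg.
Tool frame: the origin (TCP) lies midway between the tips of the shut fingers; the grasp point (between the pads) lies 19 mm behind it (bot.tcp_to_grasp is the distance from the TCP to the grasp point, in mm); z points along the fingers, y is the line along which they close (so a half turn about z gives the same grasp; the last joint's range is limited). The gripper opens to 92 mm and grips with 3 to 60 N. Pads are 19 mm wide; open, the fingers measure 130 mm over their backs; the gripper's body (75 mm by 190 mm) begins 47 mm behind the grasp point.
Start: joints at [-1.402, 0.342, 1.524, -0, 1.275, -0.146], TCP at [162.577, -499.215, 205.241] pointing down, gripper open.
Joint ranges: [-2.53, 2.53], [-0.77, 2.02], [0.04, 2.7], [-1, 4.14], [0.28, 2.66], [-3.11, 3.11]. Speed limits (rad/s): [2.57, 2.57, 3.14, 3.14, 3.14, 3.14].

### API

Orientations are given as [roll, pitch, yaw] about the fixed x, y, z axes, in that order (R = Rz(yaw) Ry(pitch) Rx(roll)).
In Python, from plant import bot, viewer gives the robot as it stands. The module is installed in compiled form; this text tells all that it offers.
- The arm moves only by the shell command python3 -m handwheel 'ROWS'. ROWS is text: rows parted by semicolons, each of 7 numbers parted by spaces: the shift along the tool's x, y, z scaled (see below), then the turn, a rotation vector about the tool's x, y, z scaled (see below), then the opening, from -1 (shut) to 1 (fully open), so that 0 is half open. In form: tx ty tz rx ry rz gripper; .... A call has 1 to 8 rows; each row is the pose to reach, as a shift and turn from the pose commanded when the call began, along the tool's axes at that moment, turning the shorter way round; what a row does not reach only later rows make up. The controller multiplies each number of a shift by 10 cm and each number of a turn by pi rad. A row lasts 1/12 s, in which the tool goes at most 41.7 mm and 7.16 degrees, less where a joint would pass 70% of its speed; a pose out of reach is approached as far as the arm can. A call with a number of a shift or a turn outside -1 to 1 is refused whole. A call with a gripper value outside its range is refused whole. The fingers move at their own pace and stop on an object; the grip force is fixed at half the most. Time passes only in rows, so rows that repeat a pose let the fingers close. It gives the time, the measured TCP pose, the force, the opening and the grip force at its end, in the units of the state.
- bot.get_obs(): the state, without advancing time (a new reading comes with each control period).
- viewer.capture(name): name is "scene" or "side" or "wrist"; returns a dict with "frame" (420x560x3 uint8, red, green, blue), "fov_y" (degrees; the focal length in pixels is half the picture's height over the tangent of half this angle, whatever the lens; pixels are square), "cx", "cy" (the principal point, pixels), "T" (4x4, takes a point from camera to world coordinates). Camera axes: x right, y down, z forward; pixel columns grow to the right and rows downward; lengths in mm; the calibration is good to about 2 mm. A picture is of the moment at which its call begins. There is no depth.
- bot.close_job(): hands the job in; it is judged then, once.
Trained networks look in a picture, given as the dict that the camera call returned (one of the last four; its "shot" number tells which), for a name from the list of things; names that differ only in an ending like _2 or _b are one class to them, and where a whole thing is asked for, a point or a joint stands for the part that bears it (a point fixed in the world has none). Each returns a list of dicts, best first, with "score" (0 to 1); they miss things now and then, are a little off and sometimes report something else, mostly with a low value. They report only what shows in the picture. A call takes as long as a camera call. They do not tell look-alikes from the thing itself.
- viewer.recognise(target, picture): "centre" ([column, row] in pixels, amid what is visible of it).
- viewer.cut_out(target, picture): "pixels" (420x560 bool, what is visible of it) and "centre" ([column, row] in pixels, amid what is visible of it).
The state is a dict: "time": time; "joint_positions": joint angles; "dq": joint speeds; "tau": joint torques, N m; "tool_pos": TCP position; "tcp_rot": TCP orientation; "contact_force": force on the tool from outside, world axes, zero at the start; "moment": the same for the moment, N m; "grip_width": finger opening in mm; "finger_force": force on a finger pad.
Only numpy, scipy, OpenCV 4.12 (cv2) and the standard library are available. Lean on these libraries where they do the work, as an engineer would, in place of code of your own. Each camera call takes 0.05 s, during which the arm holds its last target. There are 200 camera calls.

## Working session

There is one attempt and no reset: what is moved stays moved. The work goes in short steps, Python scripts to look and compute and a shell command to move; the robot and the scene stay as the last step left them, time stands still between calls to the robot, and variables do not carry over. Pictures are saved under pics/ and viewed, at most 10 in all, crops included, and the job is handed in when it is done.

```bash
mkdir -p pics; cat > h.py <<'E'
import numpy as np, cv2
from plant import bot, viewer
from scipy.spatial.transform import Rotation as R
def ray(p,uv):
    f=210/np.tan(np.radians(p["fov_y"])/2)
    d=np.array([(uv[0]-p["cx"])/f,(uv[1]-p["cy"])/f,1.]); T=np.array(p["T"])
    return T[:3,3],T[:3,:3]@d
def atz(p,uv,z):
    o,d=ray(p,uv); return o+d*(z-o[2])/d[2]
def proj(p,X):
    T=np.array(p["T"]); c=T[:3,:3].T@(np.array(X)-T[:3,3]); f=210/np.tan(np.radians(p["fov_y"])/2)
    return [c[0]/c[2]*f+p["cx"],c[1]/c[2]*f+p["cy"]]
def tri(rs):
    A=np.zeros((3,3));b=np.zeros(3)
    for o,d in rs:
        d=d/np.linalg.norm(d);M=np.eye(3)-np.outer(d,d);A+=M;b+=M@o
    return np.linalg.solve(A,b)
def save(p,n): cv2.imwrite("pics/"+n,p["frame"][:,:,::-1])
E
python3 - <<'E'
from h import *
P={n:viewer.capture(n) for n in("scene","side")}
for n,p in P.items():
    save(p,n+"1.png"); print(n,np.round(p["T"],2).tolist(),p["fov_y"])
    for t in("guard","guard_grip","stand","collar_top","pin_height","guard_entry","flux","solder_reel","spare_ring","driver"):
        print(t,[(round(r["score"],2),np.round(r["centre"]).tolist()) for r in viewer.recognise(t,p)][:3])
a,b=[cv2.imread(f"pics/{n}1.png") for n in("scene","side")]
print(bot.get_obs())
E
```

```text
scene [[0.89, 0.3, -0.34, 931.73], [0.45, -0.61, 0.65, -848.59], [-0.02, -0.73, -0.68, 821.88], [0.0, 0.0, 0.0, 1.0]] 54.230759636298444
guard [(0.73, [309.0, 154.0])]
guard_grip [(0.89, [305.0, 156.0]), (0.47, [343.0, 270.0])]
stand [(0.72, [287.0, 232.0]), (0.59, [109.0, 306.0])]
collar_top [(0.96, [113.0, 303.0]), (0.76, [289.0, 235.0])]
pin_height [(0.74, [110.0, 300.0]), (0.71, [289.0, 230.0])]
guard_entry [(0.57, [308.0, 154.0])]
flux [(0.63, [366.0, 196.0])]
solder_reel [(0.81, [380.0, 171.0]), (0.68, [306.0, 157.0])]
spare_ring []
driver [(0.78, [289.0, 191.0]), (0.45, [292.0, 231.0])]
side [[-0.99, -0.1, 0.09, 426.3], [-0.13, 0.77, -0.63, 556.95], [-0.01, -0.63, -0.77, 935.83], [0.0, 0.0, 0.0, 1.0]] 50.1610713251218
guard [(0.86, [274.0, 332.0])]
guard_grip [(0.96, [275.0, 330.0]), (0.43, [279.0, 280.0])]
stand [(0.93, [259.0, 217.0]), (0.83, [365.0, 132.0])]
collar_top [(0.93, [259.0, 220.0]), (0.72, [273.0, 326.0]), (0.57, [364.0, 134.0])]
pin_height [(0.92, [367.0, 134.0]), (0.56, [260.0, 221.0])]
guard_entry [(0.79, [272.0, 332.0]), (0.37, [277.0, 278.0])]
flux [(0.61, [179.0, 288.0])]
solder_reel [(0.76, [162.0, 347.0])]
spare_ring [(0.86, [189.0, 267.0]), (0.36, [256.0, 220.0])]
driver [(0.59, [279.0, 281.0])]
{'time': 1.1, 'joint_positions': array([-1.40196267e+00,  3.42013223e-01,  1.52411326e+00,  1.87667030e-05,
        1.27539077e+00, -1.45984917e-01]), 'dq': array([ 0.00055298, -0.00023506, -0.00073603,  0.00099073, -0.00137076,
        0.00079088]), 'tau': array([-1.80731267e-04, -4.31145358e+01, -2.44483387e+01,  7.21216388e-02,
        4.82738600e-02,  1.73329681e-05]), 'tool_pos': array([ 162.60072388, -499.20446308,  205.22900234]), 'tcp_rot': array([ 3.14151545e+00, -6.79603021e-06,  3.14813111e-01]), 'contact_force': array([ 0.604442  , -0.21844012, -1.28656147]), 'moment': array([ 0.00980523,  0.00207379, -0.02334259]), 'finger_force': 0.0, 'grip_width': 91.79411352986138}
```

View pics/scene1.png

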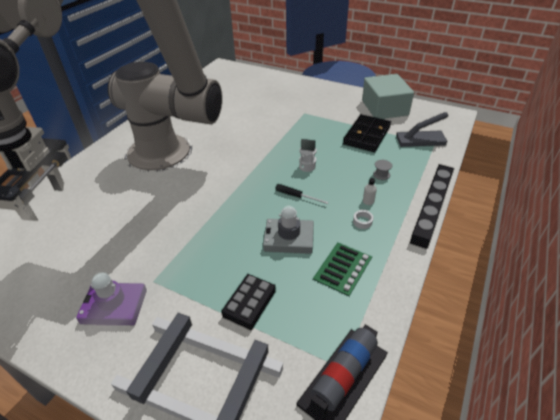

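View pics/side1.png

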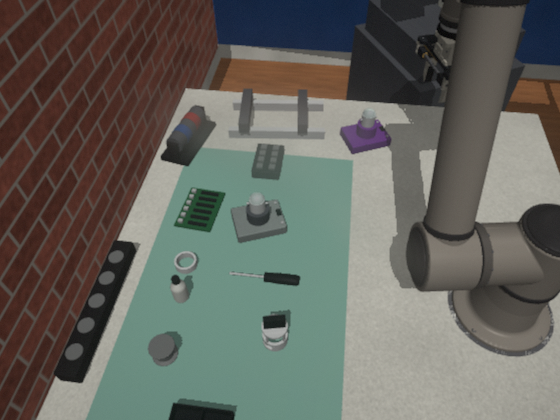

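```bash
python3 - <<'E'
from h import *
import pickle
P={n:viewer.capture(n) for n in("scene","side")}
s,d=P["scene"],P["side"]
pickle.dump(P,open("P.pkl","wb"))
g=tri([ray(s,(305,156)),ray(d,(275,330))]);print("guard grip",g)
for a,b in (((289,235),(259,220)),((113,303),(364,134))):
    print("stand",tri([ray(s,a),ray(d,b)]))
E
```

```text
guard grip [498.87146482 142.02716271  41.62896806]
stand [ 590.68614882 -171.37977676   14.62795332]
stand [ 321.38326906 -547.33636796   19.29614002]
```

```bash
python3 -m handwheel '1 -.35 -.8 0 0 0 1;1 -.35 -.8 0 0 0 1;1 -.35 -.8 0 0 0 1;1 -.35 -.8 0 0 0 1'
python3 -m handwheel '1 -.35 0 0 0 0 1;1 -.35 0 0 0 0 1;1 -.35 0 0 0 0 1'
python3 -m handwheel '1 -.35 0 0 0 0 1;1 -.35 0 0 0 0 1;1 -.35 0 0 0 0 1'
python3 -m handwheel '1 -.35 0 0 0 0 1;1 -.35 0 0 0 0 1;1 -.35 0 0 0 0 1'
python3 -m handwheel '.7 -.35 0 0 0 0 1;.7 -.35 0 0 0 0 1;.7 -.35 0 0 0 0 1;.7 -.35 0 0 0 0 1;.7 -.35 0 0 0 0 1;.7 -.35 0 0 0 0 1'
python3 - <<'E'
from h import *
import pickle
p=viewer.capture("wrist");save(p,"w1.png");pickle.dump(p,open("w1.pkl","wb"))
print(np.round(p["T"],3).tolist(),p["fov_y"],bot.get_obs()["tool_pos"],bot.get_obs()["tcp_rot"],bot.get_obs()["contact_force"])
for t in("stand","collar_top","pin_height"):
    print(t,[(round(r["score"],2),np.round(r["centre"]).tolist()) for r in viewer.recognise(t,p)][:3])
E
```

```text
time: 1.53
tool_pos: [250.4, -433.8, 289.8]
tcp_rot: [3.135, -0.002, 0.318]
contact_force: [-0.1, -0.3, 0.6]
grip_width: 91.7
finger_force: 0.0
time: 1.78
tool_pos: [333.1, -368.6, 285.3]
tcp_rot: [-3.141, -0.001, 0.316]
contact_force: [-0.4, -0.7, -0.3]
grip_width: 91.8
finger_force: 0.0
time: 2.03
tool_pos: [417.6, -304.1, 285.0]
tcp_rot: [-3.141, -0.001, 0.317]
contact_force: [-0.8, 0.1, -1.0]
grip_width: 92.1
finger_force: 0.0
time: 2.28
tool_pos: [502.0, -239.7, 284.7]
tcp_rot: [-3.141, -0.001, 0.317]
contact_force: [-0.1, 0.1, -0.1]
grip_width: 91.9
finger_force: 0.0
time: 2.78
tool_pos: [554.6, -188.3, 285.1]
tcp_rot: [3.141, 0.001, 0.314]
contact_force: [-0.8, -0.4, -0.5]
grip_width: 91.8
finger_force: 0.0
[[0.309, -0.92, -0.239, 618.158], [-0.951, -0.299, -0.078, -168.298], [0.0, 0.252, -0.968, 463.799], [0.0, 0.0, 0.0, 1.0]] 67.62306357359051 [ 554.52840087 -188.42967098  285.26884878] [3.14131413e+00 3.29961224e-04 3.13094680e-01] [-0.18551607  0.57925165 -0.14115034]
stand [(0.78, [276.0, 148.0]), (0.59, [413.0, 402.0])]
collar_top [(0.6, [278.0, 146.0]), (0.6, [411.0, 398.0])]
pin_height [(0.8, [277.0, 146.0]), (0.49, [414.0, 401.0])]
```

View pics/w1.png

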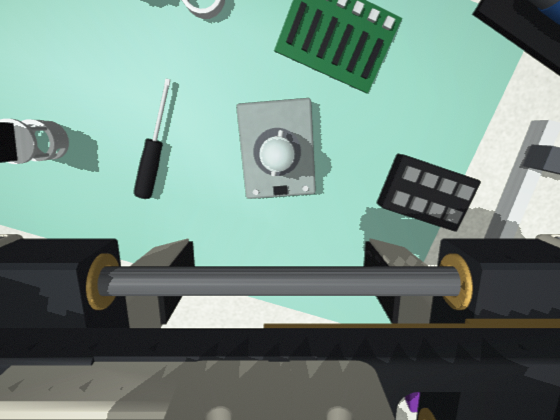

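```bash
python3 - <<'E'
from h import *
import pickle
p=pickle.load(open("w1.pkl","rb"))
f=p["frame"][:,:,::-1]
cv2.imwrite("pics/w1c.png",cv2.resize(f[85:210,215:345],None,fx=4.6,fy=4.6,interpolation=cv2.INTER_CUBIC))
E
```

```text
(no output)
```

View pics/w1c.png

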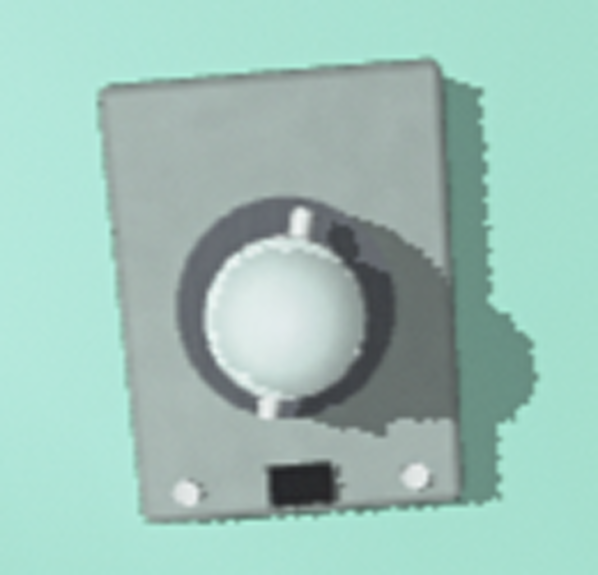

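```bash
python3 - <<'E'
from h import *
import pickle
p=pickle.load(open("w1.pkl","rb"))
c=lambda u,v:(u/4.6+215-.4,v/4.6+85-.4)
a=atz(p,c(301,207),85);b=atz(p,c(268,417),85);d=a-b
print(a,b,np.linalg.norm(d),"ctr",(a+b)/2,"ang",np.degrees(np.arctan2(d[1],d[0])))
K=[atz(p,c(*q),30) for q in((103,90),(437,62),(460,498),(147,520))]
print("base ctr",np.mean(K,0)); x=K[0]+K[1]-K[2]-K[3];print("base x ang",np.degrees(np.arctan2(x[1],x[0])),np.linalg.norm(x)/2)
co=[atz(p,c(*q),65) for q in((178,310),(397,310),(287,197),(287,418))];print("collar",(co[0]+co[1])/2,(co[2]+co[3])/2)
P=pickle.load(open("P.pkl","rb"))
print("guard",tri([ray(P["scene"],(308,145)),ray(P["side"],(274,321))]))
for t in("guard","guard_grip"):
    print(t,[(round(r["score"],2),np.round(r["centre"]).tolist(), atz(p,r["centre"],80)) for r in viewer.recognise(t,viewer.capture("wrist"))][:2])
E
```

```text
[ 617.92994412 -170.10705824   85.        ] [ 564.27030117 -178.44472672   85.        ] 54.30353577508412 ctr [ 591.10012265 -174.27589248   85.        ] ang 8.83202792638905
base ctr [ 591.13149505 -174.74621037   30.        ]
base x ang 22.41959028295768 126.25361541529604
collar [ 590.94578841 -175.12535174   65.        ] [ 591.00565141 -174.96204853   65.        ]
guard [503.4546834  143.93899627  84.68462772]
guard [(0.68, [29.0, 144.0], array([508.64913639, 110.74275363,  80.        ]))]
guard_grip [(0.86, [30.0, 144.0], array([508.98225878, 109.7169553 ,  80.        ]))]
```

```bash
python3 -m handwheel '.18 -1 0 0 0 0 1;.18 -1 0 0 0 0 1;.18 -1 0 0 0 0 1' >/dev/null
python3 -m handwheel '0 -1 0 0 0 0 1;0 -1 0 0 0 0 1;0 -1 0 0 0 0 1' >/dev/null
python3 -m handwheel '0 -1 0 0 0 0 1;0 -1 0 0 0 0 1;0 -1 0 0 0 0 1' >/dev/null
python3 -m handwheel '0 -.27 .3 0 0 0 1;0 -.27 .3 0 0 0 1;0 -.27 .3 0 0 0 1;0 -.27 .3 0 0 0 1;0 -.27 .3 0 0 0 1'
python3 - <<'E'
from h import *
import pickle
p=viewer.capture("wrist");pickle.dump(p,open("w2.pkl","wb"))
print(bot.get_obs()["tool_pos"],bot.get_obs()["tcp_rot"])
for t in("guard","guard_grip"):
    print(t,[(round(r["score"],2),np.round(r["centre"]).tolist()) for r in viewer.recognise(t,p)][:3])
u,v=proj(p,[503,142,90]);u,v=int(min(max(u,100),460)),int(min(max(v,90),320))
print(u-100,v-90)
cv2.imwrite("pics/w2c.png",cv2.resize(p["frame"][v-90:v+90,u-100:u+100,::-1],None,fx=3.3,fy=3.3,interpolation=cv2.INTER_CUBIC))
E
```

```text
time: 4.35
tool_pos: [472.1, 128.4, 256.1]
tcp_rot: [3.141, -0.002, 0.314]
contact_force: [0.8, -0.2, -1.0]
grip_width: 92.0
finger_force: 0.0
[472.12843202 128.32299462 256.09264049] [ 3.14091429e+00 -1.77611268e-03  3.13368438e-01]
guard [(0.76, [276.0, 159.0])]
guard_grip [(0.76, [275.0, 158.0])]
174 70
```

View pics/w2c.png

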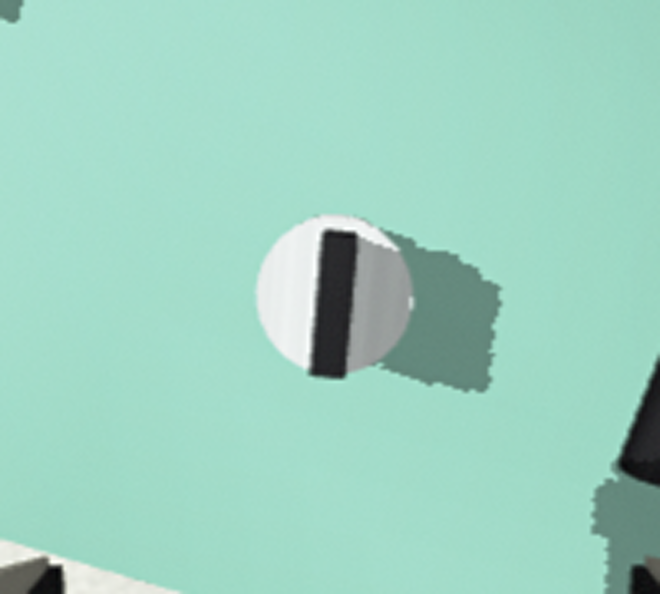

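```bash
python3 - <<'E'
from h import *
import pickle
p=pickle.load(open("w2.pkl","rb"))
c=lambda u,v:(u/3.3+174-.4,v/3.3+70-.4)
a=atz(p,c(340,230),104);b=atz(p,c(327,377),104);d=a-b
print(np.linalg.norm(d),"ctr",(a+b)/2,"ang",np.degrees(np.arctan2(d[1],d[0])))
e=atz(p,c(257,295),68);f=atz(p,c(412,295),68);print("disc",(e+f)/2,np.linalg.norm(e-f))
print([atz(p,c(335,v),68) for v in (215,373)])
E
```

```text
46.54827520078822 ctr [502.85645274 142.05049503 104.        ] ang 12.72781787028728
disc [502.7067777  142.03355489  68.        ] 54.45793640350373
[array([528.77164749, 150.23835964,  68.        ]), array([476.42359667, 133.39336394,  68.        ])]
```

```bash
python3 -m handwheel '.334 -.035 .3 0 0 .0295 1;.334 -.035 .6 0 0 .0295 1;.334 -.035 .9 0 0 .0295 1;.334 -.035 .9 0 0 .0295 1;.334 -.035 .9 0 0 .0295 1;.334 -.035 .9 0 0 .0295 1'; python3 - <<'E'
from h import *
o=bot.get_obs();print(o["tool_pos"],o["tcp_rot"],o["joint_positions"])
E
```

```text
time: 5.0
tool_pos: [503.0, 142.7, 167.1]
tcp_rot: [3.141, -0.003, 0.222]
contact_force: [-0.3, -0.2, 0.3]
grip_width: 91.7
finger_force: 0.0
[502.99545944 142.6679072  167.06675888] [ 3.14123825e+00 -2.68010280e-03  2.21551376e-01] [ 1.29797249e-01  3.70585173e-01  1.59249984e+00 -1.16305983e-04
  1.17580634e+00  1.47908728e+00]
```

```bash
python3 -m handwheel '0 .006 .3 0 0 0 1;0 .006 .6 0 0 0 1;0 .006 .8 0 0 0 1;0 .006 .94 0 0 0 1;0 .006 .94 0 0 0 1;0 .006 .94 0 0 0 1;0 .006 .94 0 0 0 -1;0 .006 .94 0 0 0 -1'
python3 -m handwheel '0 0 0 0 0 0 -1;0 0 0 0 0 0 -1;0 0 0 0 0 0 -1;0 0 0 0 0 0 -1;0 0 0 0 0 0 -1;0 0 0 0 0 0 -1'
```

```text
time: 5.67
tool_pos: [503.4, 142.5, 73.2]
tcp_rot: [3.141, -0.004, 0.222]
contact_force: [-0.6, 0.7, -0.5]
grip_width: 83.1
finger_force: 0.0
time: 6.17
tool_pos: [502.0, 142.3, 71.2]
tcp_rot: [3.142, 0.0, 0.222]
contact_force: [0.3, 0.5, 0.5]
grip_width: 43.1
finger_force: 0.0
```

```bash
python3 -m handwheel '0 0 0 0 0 0 -1;0 0 0 0 0 0 -1;0 0 0 0 0 0 -1;0 0 0 0 0 0 -1;0 0 0 0 0 0 -1;0 0 0 0 0 0 -1;0 0 0 0 0 0 -1'
```

```text
time: 6.75
tool_pos: [501.9, 142.3, 71.1]
tcp_rot: [3.142, 0.0, 0.222]
contact_force: [0.1, -0.2, -0.1]
grip_width: 11.6
finger_force: 30.0
```

```bash
python3 -m handwheel '0 0 -.3 0 0 0 -1;0 0 -.65 0 0 0 -1;0 0 -1 0 0 0 -1;0 0 -1 0 0 0 -1'
python3 -m handwheel '0 .3 -.3 0 0 0 -1;0 .65 -.55 0 0 0 -1;0 1 -.55 0 0 0 -1'
python3 -m handwheel '0 .35 0 0 0 0 -1;0 .7 0 0 0 0 -1;0 1 0 0 0 0 -1'
python3 -m handwheel '.08 .35 0 0 0 0 -1;.16 .65 0 0 0 0 -1;.16 .9 0 0 0 0 -1'
python3 -m handwheel '0 .2 0 0 0 .01 -1;0 .35 0 0 0 .02 -1;0 .38 0 0 0 .0217 -1;0 .38 0 0 0 .0217 -1;0 .38 0 0 0 .0217 -1;0 .38 0 0 0 .0217 -1;0 .38 0 0 0 .0217 -1'
python3 - <<'E'
from h import *
p=viewer.capture("wrist");save(p,"w3.png");s=viewer.capture("side");f=s["frame"][120:300,180:360,::-1]
cv2.imwrite("pics/s3.png",np.hstack([cv2.resize(p["frame"][:,:,::-1],(440,330)),cv2.resize(f,(330,330),interpolation=cv2.INTER_CUBIC)]))
o=bot.get_obs();print(o["tool_pos"],o["tcp_rot"],o["joint_positions"],o["contact_force"])
E
```

```text
time: 7.08
tool_pos: [505.5, 142.8, 177.7]
tcp_rot: [3.14, -0.012, 0.222]
contact_force: [2.4, 1.5, -2.1]
grip_width: 11.5
finger_force: 30.0
time: 7.33
tool_pos: [526.0, 44.4, 230.5]
tcp_rot: [3.14, -0.007, 0.225]
contact_force: [2.0, -0.1, -1.3]
grip_width: 11.5
finger_force: 30.0
time: 7.58
tool_pos: [546.0, -55.0, 225.6]
tcp_rot: [3.141, 0.001, 0.222]
contact_force: [1.2, 0.1, -2.6]
grip_width: 11.3
finger_force: 30.0
time: 7.83
tool_pos: [582.3, -139.2, 225.1]
tcp_rot: [-3.141, 0.0, 0.221]
contact_force: [-0.2, -0.1, -1.7]
grip_width: 11.8
finger_force: 30.0
time: 8.42
tool_pos: [589.8, -172.8, 226.5]
tcp_rot: [3.142, -0.0, 0.156]
contact_force: [0.8, 0.4, -2.4]
grip_width: 12.0
finger_force: 30.0
[ 589.86201405 -173.14579026  226.52234345] [ 3.14143130e+00 -2.95380467e-04  1.55357235e-01] [-4.10128840e-01  4.96735961e-01  1.22165655e+00  2.22770316e-05
  1.42286429e+00  1.00530700e+00] [-0.44720485  0.27587666 -2.03093552]
```

View pics/s3.png

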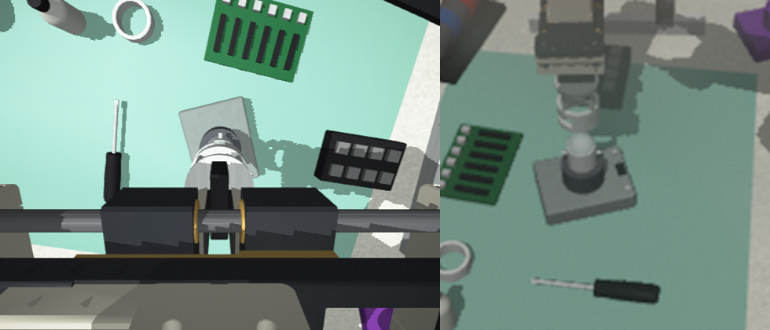

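```bash
python3 -m handwheel '0 .017 .1 0 0 0 -1;0 .017 .25 0 0 0 -1;0 .017 .35 0 0 0 -1;0 .017 .35 0 0 0 -1;0 .017 .35 0 0 0 -1;0 .017 .35 0 0 0 -1;0 .017 .35 0 0 0 -1;0 .017 .35 0 0 0 -1'
python3 - <<'E'
from h import *
o=bot.get_obs();print(o["tool_pos"],o["tcp_rot"],o["contact_force"])
E
```

```text
time: 9.18
tool_pos: [590.5, -176.0, 192.0]
tcp_rot: [3.141, -0.001, 0.154]
contact_force: [-0.1, 0.0, -2.8]
grip_width: 11.5
finger_force: 30.0
[ 590.47876989 -175.99255525  191.99336107] [ 3.14069657e+00 -1.28133197e-03  1.53942810e-01] [-0.05527404  0.0169837  -2.76582028]
```

```bash
python3 -m handwheel '-.002 -.011 0 0 0 0 -1;-.002 -.011 .05 0 0 0 -1;-.002 -.011 .1 0 0 0 -1;-.002 -.011 .15 0 0 0 -1;-.002 -.011 .15 0 0 0 -1;-.002 -.011 .15 0 0 0 -1;-.002 -.011 .15 0 0 0 -1'
python3 - <<'E'
from h import *
o=bot.get_obs();print(o["tool_pos"],o["tcp_rot"],o["contact_force"])
E
```

```text
time: 9.77
tool_pos: [589.8, -174.8, 176.2]
tcp_rot: [3.142, 0.0, 0.154]
contact_force: [0.0, -0.1, -1.8]
grip_width: 11.5
finger_force: 30.0
[ 589.77730862 -174.795372    176.15475568] [3.14153865e+00 6.20869854e-05 1.53909437e-01] [ 0.04385454 -0.08643856 -1.81987177]
```

```bash
python3 -m handwheel '.002 0 .02 0 0 0 -1;.002 0 .04 0 0 0 -1;.002 0 .06 0 0 0 -1;.002 0 .06 0 0 0 -1;.002 0 .06 0 0 0 -1'
python3 -m handwheel '0 0 .02 0 0 0 -1;0 0 .04 0 0 0 -1;0 0 .05 0 0 0 -1;0 0 .05 0 0 0 -1;0 0 .05 0 0 0 -1'
```

```text
time: 10.18
tool_pos: [589.8, -174.7, 170.0]
tcp_rot: [-3.141, 0.0, 0.154]
contact_force: [0.2, -0.3, -2.2]
grip_width: 11.6
finger_force: 30.0
time: 10.6
tool_pos: [589.9, -174.7, 165.1]
tcp_rot: [-3.142, 0.0, 0.154]
contact_force: [-0.5, 0.7, -2.4]
grip_width: 11.4
finger_force: 30.0
```

```bash
python3 -m handwheel '0 0 .02 0 0 0 -1;0 0 .04 0 0 0 -1;0 0 .04 0 0 0 -1;0 0 .04 0 0 0 -1'
python3 -m handwheel '0 0 .01 0 0 0 -1;0 0 .02 0 0 0 -1;0 0 .02 0 0 0 -1'
python3 -m handwheel '0 0 .01 0 0 0 -1;0 0 .02 0 0 0 -1;0 0 .02 0 0 0 -1'
```

```text
time: 10.93
tool_pos: [589.8, -174.7, 161.0]
tcp_rot: [-3.141, 0.0, 0.154]
contact_force: [0.1, 0.2, -1.6]
grip_width: 11.6
finger_force: 30.0
time: 11.18
tool_pos: [589.8, -174.7, 159.0]
tcp_rot: [-3.142, 0.0, 0.154]
contact_force: [-0.4, 0.5, -1.7]
grip_width: 11.7
finger_force: 30.0
time: 11.43
tool_pos: [589.8, -174.7, 157.0]
tcp_rot: [-3.141, 0.0, 0.154]
contact_force: [0.8, 0.2, -1.7]
grip_width: 11.9
finger_force: 30.0
```

```bash
python3 -m handwheel '0 0 .015 0 0 0 -1;0 0 .03 0 0 0 -1;0 0 .03 0 0 0 -1'
python3 -m handwheel '0 0 .015 0 0 0 -1;0 0 .03 0 0 0 -1;0 0 .03 0 0 0 -1'
python3 -m handwheel '0 0 .015 0 0 0 -1;0 0 .03 0 0 0 -1;0 0 .03 0 0 0 -1'
```

```text
time: 11.68
tool_pos: [589.7, -174.6, 153.8]
tcp_rot: [-3.141, 0.001, 0.154]
contact_force: [0.1, -0.8, -2.6]
grip_width: 11.8
finger_force: 30.0
time: 11.93
tool_pos: [589.7, -174.7, 150.8]
tcp_rot: [-3.141, 0.001, 0.154]
contact_force: [0.2, 0.5, -2.6]
grip_width: 11.6
finger_force: 30.0
time: 12.18
tool_pos: [589.7, -174.6, 147.8]
tcp_rot: [-3.141, 0.001, 0.154]
contact_force: [1.0, 0.1, -2.3]
grip_width: 12.1
finger_force: 30.0
```

```bash
python3 -m handwheel '0 0 .015 0 0 0 -1;0 0 .03 0 0 0 -1;0 0 .03 0 0 0 -1'
python3 -m handwheel '0 0 .01 0 0 0 -1;0 0 .01 0 0 0 -1;0 0 .01 0 0 0 -1'
python3 -m handwheel '0 0 .01 0 0 0 -1;0 0 .01 0 0 0 -1;0 0 .01 0 0 0 -1'
```

```text
time: 12.43
tool_pos: [589.8, -174.6, 144.8]
tcp_rot: [-3.141, 0.0, 0.154]
contact_force: [0.9, 0.7, -2.3]
grip_width: 11.6
finger_force: 30.0
time: 12.68
tool_pos: [589.9, -174.7, 144.2]
tcp_rot: [3.142, 0.0, 0.154]
contact_force: [-0.0, 0.1, -0.9]
grip_width: 11.7
finger_force: 30.0
time: 12.93
tool_pos: [589.9, -174.7, 143.2]
tcp_rot: [3.142, 0.0, 0.154]
contact_force: [0.1, 0.6, -2.9]
grip_width: 11.8
finger_force: 30.0
```

```bash
python3 -m handwheel '0 0 .007 0 0 0 -1;0 0 .007 0 0 0 -1;0 0 .007 0 0 0 -1'
python3 -m handwheel '0 0 .007 0 0 0 -1;0 0 .007 0 0 0 -1;0 0 .007 0 0 0 -1'
```

```text
time: 13.18
tool_pos: [589.9, -174.7, 142.5]
tcp_rot: [3.142, 0.0, 0.154]
contact_force: [-1.0, 0.4, -1.4]
grip_width: 11.6
finger_force: 30.0
time: 13.43
tool_pos: [590.0, -174.7, 142.0]
tcp_rot: [3.141, -0.0, 0.154]
contact_force: [-0.7, 0.5, -1.0]
grip_width: 11.7
finger_force: 30.0
```

```bash
python3 -m handwheel '0 0 .007 0 0 0 -1;0 0 .007 0 0 0 -1;0 0 .007 0 0 0 -1'; python3 -c "
from h import *
o=bot.get_obs();print(o['tool_pos'],o['contact_force'],o['moment'])"
```

```text
time: 13.68
tool_pos: [590.2, -174.8, 141.8]
tcp_rot: [3.141, -0.001, 0.154]
contact_force: [-1.2, -0.2, 4.4]
grip_width: 12.0
finger_force: 30.0
[ 590.20234337 -174.844543    141.82739359] [-1.16586629 -0.18823587  4.35990579] [ 0.0509799   0.23960899 -0.02454613]
```

```bash
python3 -m handwheel '0 0 -.02 0 0 0 -1;0 0 -.02 0 0 0 -1;0 -.001 -.02 0 0 .02 -1;0 -.002 -.02 0 0 .04 -1;0 -.002 -.02 0 0 .055 -1;0 -.002 -.02 0 0 .055 -1;0 -.002 -.02 0 0 .055 -1'; python3 -c "
from h import *
o=bot.get_obs();print(o['tool_pos'],o['contact_force'],o['moment'])"
```

```text
time: 14.27
tool_pos: [589.7, -174.4, 142.6]
tcp_rot: [-3.141, 0.001, -0.017]
contact_force: [0.6, -0.9, -2.9]
grip_width: 11.5
finger_force: 30.0
[ 589.65838036 -174.38722122  142.56527949] [ 0.62331127 -0.91419196 -2.91652106] [ 0.00758257 -0.00479501  0.01934116]
```

```bash
python3 -m handwheel '0 0 -.005 0 0 .02 -1;0 -.001 -.005 0 0 .04 -1;0 -.002 -.005 0 0 .06 -1;0 -.003 -.005 0 0 .08 -1;0 -.003 -.005 0 0 .1 -1;0 -.003 -.005 0 0 .1 -1;0 -.003 -.005 0 0 .1 -1'; python3 -c "
from h import *
o=bot.get_obs();print(o['tool_pos'],o['contact_force'],o['moment'])"
```

```text
time: 14.85
tool_pos: [589.8, -174.2, 143.4]
tcp_rot: [3.142, 0.0, -0.33]
contact_force: [-0.7, 0.3, -3.4]
grip_width: 11.8
finger_force: 30.0
[ 589.81799596 -174.18579504  143.41406796] [-0.71442521  0.31216305 -3.40701038] [0.03801519 0.02252564 0.01222584]
```

```bash
python3 -m handwheel '0 0 0 0 0 .02 -1;0 -.001 0 0 0 .04 -1;.001 -.002 0 0 0 .06 -1;.001 -.003 0 0 0 .08 -1;.001 -.003 0 0 0 .1 -1;.001 -.003 0 0 0 .12 -1;.001 -.003 0 0 0 .14 -1;.001 -.003 0 0 0 .14 -1'; python3 -c "
from h import *
o=bot.get_obs();print(o['tool_pos'],o['tcp_rot'],o['contact_force'],o['moment'])"
```

```text
time: 15.52
tool_pos: [590.0, -173.9, 143.5]
tcp_rot: [3.141, 0.0, -0.773]
contact_force: [0.7, -0.8, -2.2]
grip_width: 11.6
finger_force: 30.0
[ 590.04607588 -173.94091742  143.51251429] [ 3.14146141e+00  1.15740110e-04 -7.72597479e-01] [ 0.6591695  -0.78596153 -2.17761775] [0.01310596 0.01598599 0.02121415]
```

```bash
python3 -m handwheel '0 0 0 0 0 .01 -1;0 -.001 0 0 0 .02 -1;0 -.001 0 0 0 .03 -1;0 -.001 0 0 0 .038 -1;0 -.001 0 0 0 .038 -1'
python3 -m handwheel '0 0 .015 0 0 0 -1;0 0 .02 0 0 0 -1;0 0 .02 0 0 0 -1'
python3 -c "
from h import *
o=bot.get_obs();print(o['tool_pos'],o['tcp_rot'],o['contact_force'],o['moment'])"
```

```text
time: 15.93
tool_pos: [590.1, -173.9, 143.5]
tcp_rot: [3.141, 0.0, -0.89]
contact_force: [-0.0, 0.8, -3.7]
grip_width: 11.7
finger_force: 30.0
time: 16.18
tool_pos: [590.0, -173.8, 141.4]
tcp_rot: [3.141, 0.0, -0.891]
contact_force: [-0.3, 0.6, -3.0]
grip_width: 11.9
finger_force: 30.0
[ 590.03974423 -173.81915787  141.35000464] [ 3.14134211e+00  3.10180385e-04 -8.90646153e-01] [-0.34075009  0.62212927 -2.97952432] [ 0.18278029  0.0350434  -0.01657178]
```

Below the track ceiling with no force: it is entering the notch. I'll go on down gently.

```bash
python3 -m handwheel '0 0 .015 0 0 0 -1;0 0 .015 0 0 0 -1;0 0 .015 0 0 0 -1'
python3 -m handwheel '0 0 .015 0 0 0 -1;0 0 .015 0 0 0 -1;0 0 .015 0 0 0 -1'
python3 -c "
from h import *
o=bot.get_obs();print(o['tool_pos'],o['tcp_rot'],o['contact_force'],o['moment'])"
```

```text
time: 16.43
tool_pos: [590.1, -173.9, 140.0]
tcp_rot: [3.141, 0.0, -0.892]
contact_force: [-0.6, -0.9, -2.0]
grip_width: 11.5
finger_force: 30.0
time: 16.68
tool_pos: [590.1, -173.9, 138.5]
tcp_rot: [3.141, 0.0, -0.892]
contact_force: [0.4, -0.6, -1.9]
grip_width: 11.7
finger_force: 30.0
[ 590.11260708 -173.88624915  138.49429775] [ 3.14144360e+00  9.91966474e-05 -8.92106053e-01] [ 0.447408   -0.61360669 -1.90626271] [0.08730694 0.0049085  0.00284058]
```

Collar contact is expected at TCP ≈ 136.

```bash
python3 -m handwheel '0 0 .015 0 0 0 -1;0 0 .015 0 0 0 -1;0 0 .015 0 0 0 -1'
python3 -m handwheel '0 0 .007 0 0 0 -1;0 0 .007 0 0 0 -1;0 0 .007 0 0 0 -1'
python3 -m handwheel '0 0 .006 0 0 0 -1;0 0 .006 0 0 0 -1;0 0 .006 0 0 0 -1'
python3 -c "
from h import *
o=bot.get_obs();print(o['tool_pos'],o['tcp_rot'],o['contact_force'],o['moment'])"
```

```text
time: 16.93
tool_pos: [590.1, -173.9, 137.0]
tcp_rot: [3.141, 0.0, -0.892]
contact_force: [0.2, -0.0, -2.0]
grip_width: 11.4
finger_force: 30.0
time: 17.18
tool_pos: [590.2, -173.9, 136.4]
tcp_rot: [3.142, -0.0, -0.892]
contact_force: [-0.0, -0.2, -2.4]
grip_width: 11.5
finger_force: 30.0
time: 17.43
tool_pos: [590.4, -173.9, 136.1]
tcp_rot: [-3.141, -0.001, -0.892]
contact_force: [0.6, 0.6, -0.9]
grip_width: 11.6
finger_force: 30.0
[ 590.38593686 -173.93436336  136.11036046] [-3.14126360e+00 -6.50052064e-04 -8.92184626e-01] [ 0.58238156  0.61341009 -0.92784956] [ 0.17291535 -0.02680649 -0.01117798]
```

```bash
python3 -m handwheel '0 0 .005 0 0 0 -1;0 0 .005 0 0 0 -1;0 0 0 0 0 0 0;0 0 0 0 0 0 0;0 0 0 0 0 0 0;0 0 0 0 0 0 0;0 0 0 0 0 0 0;0 0 0 0 0 0 0'
python3 -m handwheel '0 0 -.2 0 0 0 0;0 0 -.5 0 0 0 0;0 0 -.9 0 0 0 0;0 0 -.9 0 0 0 0;0 0 -.9 0 0 0 0;0 0 -.9 0 0 0 0'
python3 - <<'E'
from h import *
p=viewer.capture("wrist");s=viewer.capture("side");c=viewer.capture("scene")
g=lambda f:cv2.resize(f,(380,290),interpolation=cv2.INTER_CUBIC)
cv2.imwrite("pics/end.png",np.hstack([g(p["frame"][:,:,::-1]),np.vstack([g(s["frame"][170:262,200:320,::-1]),g(c["frame"][180:272,230:350,::-1])])[:,:]]) if 0 else np.vstack([np.hstack([g(s["frame"][170:262,200:320,::-1]),g(c["frame"][180:272,230:350,::-1])]),np.hstack([g(p["frame"][:,:,::-1]),g(s["frame"][:,:,::-1])])]))
for q in(p,s):print([(r["score"],r["centre"]) for r in viewer.recognise("guard",q)][:1])
print(proj(p,[591,-174.7,155]),proj(s,[591,-174.7,115]))
E
```

```text
time: 18.1
tool_pos: [590.1, -173.9, 135.6]
tcp_rot: [3.141, 0.0, -0.892]
contact_force: [0.4, -0.7, 0.5]
grip_width: 44.7
finger_force: 0.0
time: 18.6
tool_pos: [589.9, -173.8, 225.4]
tcp_rot: [3.141, 0.0, -0.892]
contact_force: [-0.6, 1.1, -0.1]
grip_width: 46.0
finger_force: 0.0
[(0.78, [278.7, 204.0])]
[(0.91, [254.8, 194.1])]
[np.float64(277.1931801986647), np.float64(212.30922983526514)] [np.float64(256.6593359394726), np.float64(193.56998764714206)]
```

View pics/end.png

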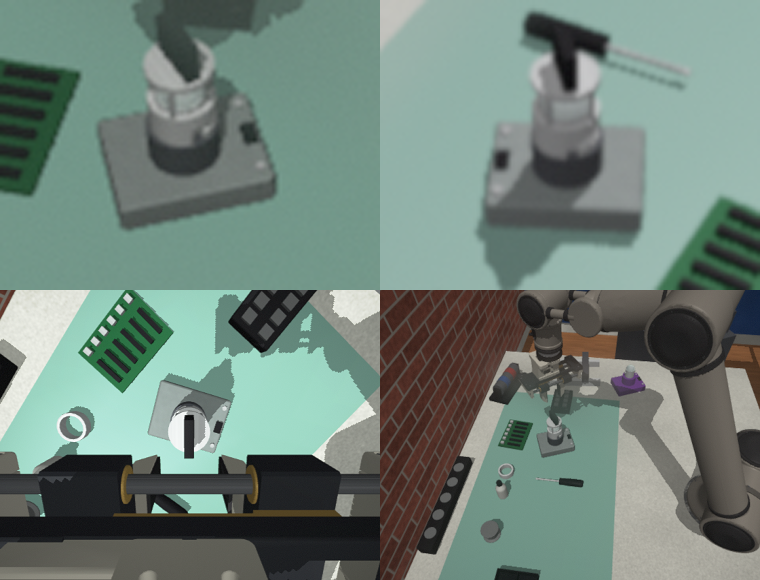

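The pictures show the guard upright and flush on the collar (side view pixel about (255, 194), where it should be), with the gripper clear and the other things in place.

```bash
python3 -c "
from plant import bot
print(bot.close_job())"
```

```text
the job is handed in; nothing more can be done
None
```

The guard is locked onto the lamp and sits flush on its collar; I let go, raised the gripper clear and handed the job in at about 19 s, with contact forces of only a few newtons at every reading and the other things still in place in the last pictures.

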